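# Shut the marked gas tap in the bench service box

## Task

On the laboratory bench, push the sliding metal cover of the white service box all the way back, away from the box's hose-nozzle side, so that the two gas taps in the well are uncovered. Then push the lever that is marked by a round disc at its end fully shut, a quarter turn clockwise seen from above, leaving the plain straight lever and the things on the bench where they are. Just push with the fingers, nothing needs gripping and nothing may be lifted; leave the cover open.

Things in the scene. Friction and masses are not known exactly. Their poses are not given: they have to be found in the camera images.
- service_box: White box fixed on the bench. Origin on the bench under its well's centre; x runs from its front (two hose nozzles, facing the robot) to its back, z up. Spans x -75 to 205, y -150 to 150 mm, top z 66 mm (side rails |y| 144 to 150, to z 76). Open well inside: x -65 to 65, y -138 to 138, floor z 6. Behind it a closed housing (top z 66) onto which the cover slides.
- cover (a joint): Cover position (m) along the box's +x: 0 = over the well (starts at 0 to 0.02), 0.125 = fully back at its stop, well uncovered. Grey steel plate 138 x 282 x 6 mm, top 73 mm above the bench. It only slides, cannot be lifted, needs 2 N plus 4 N per m/s, stays where it is left.
- cover_lip (a point): Centre of the front face (towards the box's -x) of the upright lip on the cover's front edge, 85 mm above the bench. The lip is 120 mm long along the box's y, 10 mm thick, standing 72 to 98 mm above the bench. It moves with the cover; push it along the box's +x.
- disc_axis (a point): Vertical turning axis of the marked tap's lever at the lever's mid-height, 45 mm above the bench. In the box frame x = +25 mm, y = +62 or -62 mm (the plain tap has the other). Under each axis a brass pipe, 16 mm thick along the box's x, reaches 22 mm above the bench, and a round body 26 mm across on the axis 28 mm.
- disc_tip (a point): Centre of the flat round disc (32 mm across, 14 mm thick) ending the marked black lever, 53 mm from the axis, 45 mm above the bench; its outer edge is 69 mm from the axis. The arm between is a bar 12 mm wide. Lever and disc span 38 to 52 mm above the bench.
- disc_lever (a joint): Angle in rad of the marked lever: 0 = open, pointing to the box's front (-x); it grows clockwise seen from above, to 1.571 = shut at a firm stop, pointing to the box's +y. Starts at 0 to 0.35. Turns with about 0.08 N m (1.6 N at 50 mm), stays where it is left.
- plain_axis (a point): Turning axis of the other tap's lever, like disc_axis; this tap is to be left alone.
- plain_tip (a point): Point on the other lever, 53 mm from its axis, 45 mm above the bench. This lever is a plain straight bar 12 mm wide, square-ended, 67 mm long from its axis, same black and height, no disc; it points to the box's front within 0.35 rad, on its +y side. Leave it alone.
- reagent_bottle: Loose square blue bottle with a red cap, 44 x 44 x 86 mm, origin at the centre of its underside. Stands beside the box; leave it.
- jar: Loose small round jar, 42 mm across, 60 mm high, origin at the centre of its underside. Stands beside the box; leave it.
- petri_dish: Loose glass dish, 94 mm across, 15 mm high, origin at the centre of its underside. Lies beside the box; leave it.

How it is judged:
By the outcome, as a careful person would: the job done as asked, in the order asked, and still so for the second after the job is handed in, with the robot touching nothing.
It also fails if it takes over 45 s, if anything falls off the work surface, if the arm or the gripper's body presses on something with over 40 N, if the wrist force passes 120 N, or if a joint passes its speed limit or range.

## Robot

A 7-joint arm with a two-finger parallel gripper is mounted at the origin on the work surface. World frame = base frame: x ahead of the robot, y to its left, z up, the work surface at z = 0. Lengths are in m, angles in rad, forces in N, time in s.
With the tool pointing down it reaches from about 0.4 to 0.85 m from the base axis. Payload 10.4 kg.
Tool frame: the origin (TCP) lies at the very end of the fingers, on their centre line; the grasp point (between the pads) lies 19 mm behind it (grasp_offset is the distance from the TCP to the grasp point, in m); z points along the fingers, y is the line along which they close (so a half turn about z gives the same grasp; the last joint's range is limited). The gripper opens to 85 mm and grips with 20 to 120 N. Pads are 22 mm wide; open, the fingers measure 114 mm over their backs; the gripper's body (76 mm by 85 mm) begins 54 mm behind the grasp point. The pads swing forward as they close: fully open they stand 13 mm farther back than shut.
Start: joints at [1.079, 0.332, -0.065, 1.46, 0.022, 1.35, -0.088], TCP at [0.282, -0.558, 0.204] pointing down, gripper open.
Joint ranges: [-2.6, 2.6], [-0.5, 2.12], [-1.47, 1.34], [0.16, 2.42], [-1.27, 4.41], [0.06, 2.06], [-2.6, 2.6]. Speed limits (rad/s): [2.22, 2.22, 2.79, 2.79, 3.14, 3.14, 3.14].

## Interface

Orientations are given as a unit quaternion [x, y, z, w].
In Python, from workcell import * gives the robot as it stands.
- The arm moves only by the tool jog_arm, never from a script. Its argument "plan" is a list of rows, each a list of 3 entries, a list of its own where there are three numbers: the turn, a rotation vector about the tool's x, y, z in rad, then the shift along the tool's x, y, z in m, then the finger opening in m, from 0 to 0.0854. A call has 1 to 8 rows; each row is the pose to reach, as a shift and turn from the pose commanded when the call began, along the tool's axes at that moment; what a row does not reach only later rows make up. A row lasts 1/12 s, in which the tool goes at most 41.7 mm and 7.16 degrees, less where a joint would pass 70% of its speed; a pose out of reach is approached as far as the arm can. A call with a gripper value outside its range is refused whole. The fingers move at their own pace and stop on an object; "force" is the grip in N (left out, the last holds). Time passes only in rows, so rows that repeat a pose let the fingers close. It gives the time, the measured TCP pose, the force, the opening and the grip force at its end, in the units of the state.
- get_obs(): the state, without advancing time (a new reading comes with each control period).
- camera(name): name is "side" or "top" or "wrist"; returns a dict with "img" (384x512x3 uint8, red, green, blue), "mtx" (3x3 intrinsics, pixels), "extrinsics" (4x4, takes a point from camera to world coordinates). Camera axes: x right, y down, z forward; pixel columns grow to the right and rows downward; lengths in m; the calibration is good to about 2 mm. A picture is of the moment at which its call begins. There is no depth.
- hand_in(): hands the job in; it is judged then, once.
The state is a dict: "clock": time; "joint_pos": joint angles; "joint_velocities": joint speeds; "tau": joint torques, N m; "position": TCP position; "ee_rot": TCP orientation; "ft_force": force on the tool from outside, world axes, zero at the start; "torque": the same for the moment, N m; "grip_width": opening from 0.0 (shut) to 1.0 (fully open); "grasp_force": force on a finger pad.
Only numpy, scipy, OpenCV 4.12 (cv2) and the standard library are available. Lean on these libraries where they do the work, as an engineer would, in place of code of your own. Each camera call takes 0.05 s, during which the arm holds its last target. There are 200 camera calls.

## Working session

There is one attempt and no reset: what is moved stays moved. The work goes in short steps, Python scripts to look and compute and a tool call to move; the robot and the scene stay as the last step left them, time stands still between calls to the robot, and variables do not carry over. Pictures are saved under pics/ and viewed, at most 10 in all, crops included, and the job is handed in when it is done.

Besides the shell and the picture viewer there is one more tool, called after "Emit:" as a command line: name --argument value ..., lists and objects as JSON in quotes. jog_arm: Moves the arm, as the interface text tells. Its arguments: {"type":"object","properties":{"plan":{"type":"array"},"force":{"type":"number"}},"required":["plan"]}

```bash
mkdir -p pics; ls
python3 - <<'E'
from workcell import *
import cv2,numpy as np
o=get_obs();print({k:np.round(v,3).tolist() for k,v in o.items()})
ims=[]
for n in ("top","side"):
    c=camera(n);cv2.imwrite(f"pics/{n}0.png",c["img"][:,:,::-1]);print(n,c["mtx"].tolist(),np.round(c["extrinsics"],4).tolist())
E
```

```text
pics
{'clock': 0.0, 'joint_pos': [1.079, 0.333, -0.065, 1.461, 0.022, 1.35, -0.088], 'joint_velocities': [0.001, -0.001, 0.0, -0.0, 0.0, 0.0, -0.0], 'tau': [0.0, -62.542, 0.049, -39.161, 0.016, 0.01, -0.0], 'position': [0.282, -0.557, 0.203], 'ee_rot': [0.973, 0.232, -0.0, -0.001], 'ft_force': [0.445, 0.654, 0.428], 'torque': [0.027, 0.004, -0.043], 'grasp_force': 0.0, 'grip_width': 1.003}
top [[418.5196065089681, 0.0, 257.38709388286446], [0.0, 418.5196065089681, 183.43964469473886], [0.0, 0.0, 1.0]] [[-0.0212, -0.9816, 0.1896, 0.4138], [-0.9998, 0.0208, -0.0039, 0.0638], [-0.0002, -0.1896, -0.9819, 1.1983], [0.0, 0.0, 0.0, 1.0]]
side [[357.7759111681912, 0.0, 251.59914318268514], [0.0, 357.7759111681912, 192.43158882460273], [0.0, 0.0, 1.0]] [[0.9759, -0.115, 0.1855, 0.4325], [-0.2175, -0.583, 0.7828, -0.724], [0.0181, -0.8043, -0.594, 0.6751], [0.0, 0.0, 0.0, 1.0]]
```

View pics/top0.png

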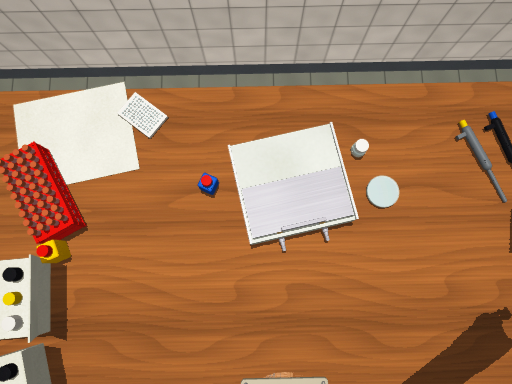

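View pics/side0.png

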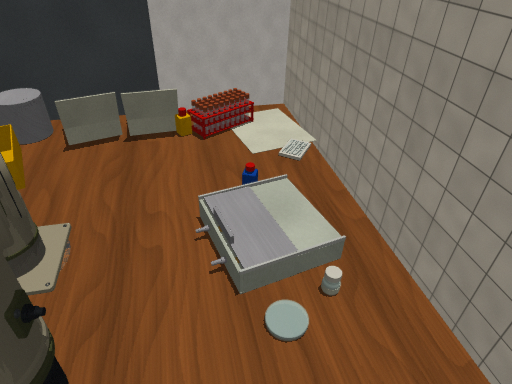

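The top view shows the box at pixels (229,147), (332,124), (357,217) and (250,243). The cover is over the front half, with its lip near (303,225) and the nozzles at (283,243) and (325,235). The bottle is at (208,183), the jar at (360,148) and the dish at (383,191). The side view agrees.

```bash
cat > h.py <<'E'
import cv2,numpy as np
from scipy.spatial.transform import Rotation as R
def ray(c,uv,z):
    uv=np.atleast_2d(np.array(uv,float)); K=c["mtx"];T=c["extrinsics"]
    d=(np.c_[uv,np.ones(len(uv))]@np.linalg.inv(K).T)@T[:3,:3].T
    return T[:3,3]+d*((z-T[2,3])/d[:,2])[:,None]
def proj(c,P):
    T=c["extrinsics"];q=(np.atleast_2d(P)-T[:3,3])@T[:3,:3];q=q@c["mtx"].T
    return q[:,:2]/q[:,2:]
def fit2(B,W):
    B,W=np.array(B),np.array(W)[:,:2];b,w=B.mean(0),W.mean(0)
    H=(B-b).T@(W-w);a=np.arctan2(H[0,1]-H[1,0],H[0,0]+H[1,1])
    Rm=np.array([[np.cos(a),-np.sin(a)],[np.sin(a),np.cos(a)]]);t=w-Rm@b
    return a,t,W-(B@Rm.T+t)
E
python3 - <<'E'
from workcell import *
from h import *
c=camera("top");im=c["img"]
hsv=cv2.cvtColor(im,cv2.COLOR_RGB2HSV)
m=((hsv[...,1]<70)&(hsv[...,2]>110)).astype(np.uint8)
m=cv2.morphologyEx(m,cv2.MORPH_OPEN,np.ones((7,7)))
n,l,s,ce=cv2.connectedComponentsWithStats(m)
k=l[185,300] or l[160,290]
cs,_=cv2.findContours((l==k).astype(np.uint8),cv2.RETR_EXTERNAL,cv2.CHAIN_APPROX_NONE)
h=cv2.convexHull(max(cs,key=cv2.contourArea));ap=cv2.approxPolyDP(h,5,True)[:,0];print(ap.tolist(), s[k].tolist())
P=[(229,147),(332,124),(357,217),(250,243)]
a,t,r=fit2([(.205,.15),(.205,-.15),(-.075,-.15),(-.075,.15)],ray(c,P,.076))
print(a,t,r.round(4).tolist())
cv2.imwrite("pics/top1.png",cv2.resize(im[110:260,190:410],None,fx=3.6,fy=3.6,interpolation=cv2.INTER_CUBIC)[:,:,::-1])
E
```

```text
[[332, 125], [355, 214], [250, 242], [229, 146]] [229, 125, 127, 118, 10371]
0.20533673012385625 [ 0.56984274 -0.04869075] [[-0.0047, -0.0039], [-0.0051, 0.0], [0.0059, 0.0043], [0.0039, -0.0004]]
```

View pics/top1.png

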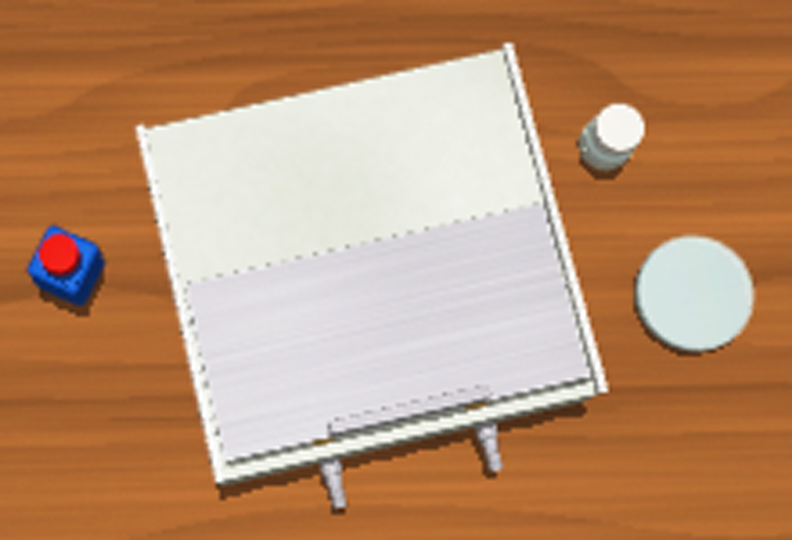

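The crop shows the box's back corners at about (137,126) and (514,43) and its front corners at about (217,483) and (607,390). The lip runs from (330,432) to (490,395), and the cover is nearly closed.

Run:
```python
from workcell import *
from h import *
c=camera("top");s=camera("side");o=get_obs()
cr=lambda L:(np.array(L,float)+.5)/3.6-.5+[190,110]
Bx=[(.205,.15),(.205,-.15),(-.075,-.15),(-.075,.15)]
P=cr([(138,126),(513,44),(606,388),(218,482)])
W=ray(c,P,.076)
for sub in ([0,1,2,3],[0,1],[0,1,2]):
    a,t,r=fit2([Bx[i] for i in sub],W[sub]);print(sub,a,t,(r*1e3).round(1).tolist())
    Rm=np.array([[np.cos(a),-np.sin(a)],[np.sin(a),np.cos(a)]])
    print(' side rail corners px',proj(s,[[*(Rm@b+t),.076] for b in np.array(Bx)]).round(0).tolist())
    L=ray(c,cr([(330,422),(488,387),(490,398),(330,436)]),.098)[:,:2];print(' lip box',((L-t)@Rm*1e3).round(0).tolist())
    Cb=ray(c,cr([(190,283),(543,205)]),.073)[:,:2];print(' cover back',((Cb-t)@Rm*1e3).round(0).tolist())
Rt=R.from_quat(o["ee_rot"]).as_matrix();print(Rt.round(3).tolist())
```

```text
[0, 1, 2, 3] 0.2054927980549312 [ 0.57248625 -0.0489423 ] [[-0.4, -0.9], [-1.5, -0.5], [2.1, 2.0], [-0.1, -0.7]]
 side rail corners px [[286.0, 174.0], [345.0, 236.0], [239.0, 272.0], [197.0, 195.0]]
 lip box [[-52.0, 60.0], [-54.0, -59.0], [-62.0, -58.0], [-62.0, 62.0]]
 cover back [[76.0, 137.0], [74.0, -140.0]]
[0, 1] 0.20240003170247098 [ 0.57139127 -0.04901124] [[0.1, -0.3], [-0.1, 0.3]]
 side rail corners px [[286.0, 174.0], [345.0, 237.0], [238.0, 272.0], [197.0, 195.0]]
 lip box [[-52.0, 60.0], [-52.0, -59.0], [-60.0, -58.0], [-61.0, 62.0]]
 cover back [[76.0, 137.0], [76.0, -140.0]]
[0, 1, 2] 0.20396689444252336 [ 0.57257156 -0.04853862] [[-0.8, -1.0], [-1.4, -0.5], [2.2, 1.6]]
 side rail corners px [[286.0, 174.0], [345.0, 236.0], [239.0, 271.0], [197.0, 195.0]]
 lip box [[-53.0, 60.0], [-54.0, -59.0], [-62.0, -59.0], [-63.0, 62.0]]
 cover back [[75.0, 137.0], [74.0, -140.0]]
[[0.892, 0.452, -0.0], [0.452, -0.892, 0.001], [-0.0, -0.001, -1.0]]
```

Emit:
jog_arm --plan '[[[0,0,0.035],[0.025,-0.0225,0],0],[[0,0,0.07],[0.05,-0.045,0],0],[[0,0,0.1],[0.075,-0.0675,0],0],[[0,0,0.135],[0.1,-0.09,0],0],[[0,0,0.17],[0.125,-0.1125,0],0],[[0,0,0.2],[0.15,-0.135,0],0],[[0,0,0.235],[0.175,-0.1575,0],0],[[0,0,0.265],[0.2,-0.18,0],0]]' --force 20

```text
clock: 0.92
position: [0.3797, -0.305, 0.2044]
ee_rot: [0.995, 0.101, 0.0, 0.0]
ft_force: [0.9, 0.1, 0.9]
grip_width: -0.002
grasp_force: 0.0
```

Emit:
jog_arm --plan '[[[0,0,0],[0.018,-0.028,0],0],[[0,0,0],[0.036,-0.056,0],0],[[0,0,0],[0.054,-0.084,0],0],[[0,0,0],[0.072,-0.112,0],0],[[0,0,0],[0.09,-0.14,0],0],[[0,0,0],[0.108,-0.168,0.02],0],[[0,0,0],[0.126,-0.195,0.04],0],[[0,0,0],[0.137,-0.211,0.06],0]]'

```text
clock: 1.58
position: [0.472, -0.0687, 0.1441]
ee_rot: [0.995, 0.103, 0.001, -0.0]
ft_force: [-0.6, -0.6, -0.7]
grip_width: -0.006
grasp_force: 0.0
```

Emit:
jog_arm --plan '[[[0,0,0],[0,0,0.025],0],[[0,0,0],[0,0,0.05],0],[[0,0,0],[0,0,0.063],0],[[0,0,0],[0,0,0.063],0]]'

```text
clock: 1.92
position: [0.4689, -0.0719, 0.0785]
ee_rot: [0.995, 0.102, -0.002, -0.001]
ft_force: [-0.8, 0.9, -0.3]
grip_width: -0.001
grasp_force: 0.0
```

Emit:
jog_arm --plan '[[[0,0,0],[0.015,0,0],0],[[0,0,0],[0.027,0,0],0],[[0,0,0],[0.04,0,0],0],[[0,0,0],[0.054,0,0],0],[[0,0,0],[0.068,0,0],0],[[0,0,0],[0.082,0,0],0],[[0,0,0],[0.096,0,0],0],[[0,0,0],[0.11,0,0],0]]'

```text
clock: 2.58
position: [0.5799, -0.0502, 0.0827]
ee_rot: [0.995, 0.101, 0.001, 0.0]
ft_force: [-0.5, -0.2, -0.2]
grip_width: -0.004
grasp_force: 0.0
```

Emit:
jog_arm --plan '[[[0,0,0],[0.01,0,0],0],[[0,0,0],[0.018,0,0],0],[[0,0,0],[0.024,0,0],0],[[0,0,0],[0.029,0,0],0],[[0,0,0],[0.033,0,0],0],[[0,0,0],[0.037,0,0],0]]'

```text
clock: 3.08
position: [0.6151, -0.0427, 0.0815]
ee_rot: [0.995, 0.102, -0.0, 0.0]
ft_force: [-0.3, -0.1, -0.2]
grip_width: -0.001
grasp_force: 0.0
```

Emit:
jog_arm --plan '[[[0,0,0],[0.003,0,0],0],[[0,0,0],[0.006,0,0],0],[[0,0,0],[0.009,0,0],0]]'

```text
clock: 3.33
position: [0.6239, -0.0408, 0.0813]
ee_rot: [0.995, 0.102, -0.0, 0.0]
ft_force: [-0.2, 0.1, 0.4]
grip_width: 0.004
grasp_force: 0.0
```

Run:
```python
from workcell import *
import cv2
c=camera("side");im=c["img"]
cv2.imwrite("pics/s2.png",cv2.resize(im[150:300,170:370],None,fx=4,fy=4,interpolation=cv2.INTER_CUBIC)[:,:,::-1])
```

```text
(no output)
```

View pics/s2.png

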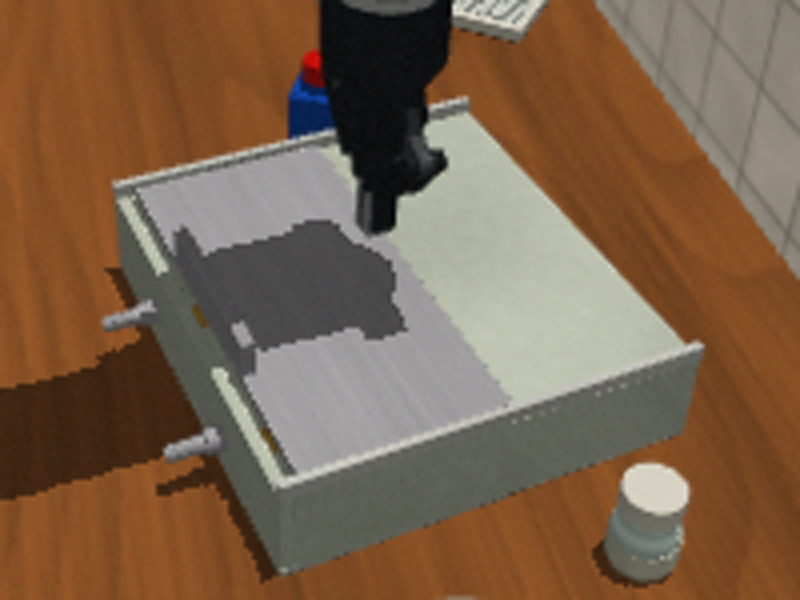

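The picture shows the cover still closed. The lip is dark, running from crop (180,230) to (250,370), and the fingertip is at crop (375,232), apparently beyond the lip and above the cover. I'll compare this with the projected TCP.

Run:
```python
from workcell import *
from h import *
c=camera("side");t=camera("top");o=get_obs();p=o["position"];print(p,R.from_quat(o["ee_rot"]).as_matrix().round(3).tolist())
for z in (p[2],.1,.12,.15): print(z,((proj(c,[*p[:2],z])[0]-[170,150])*4).round(0))
a=.204;B=np.array([.572,-.049]);d=np.array([np.cos(a),np.sin(a)]);print("tcp box x",(p[:2]-B)@d,(p[:2]-B)@[-d[1],d[0]])
for x in(-.0625,.0565):
  for z in(.072,.098):
    print(x,z,[((proj(c,[*(B+x*d+y*np.array([-d[1],d[0]])),z])[0]-[170,150])*4).round(0).tolist() for y in(.06,-.06)])
im=t["img"];cv2.imwrite("pics/t2.png",cv2.resize(im[110:260,190:410],None,fx=3.6,fy=3.6,interpolation=cv2.INTER_CUBIC)[:,:,::-1])
```

```text
[ 0.6237727  -0.04065721  0.08126578] [[0.979, 0.202, -0.0], [0.202, -0.979, 0.0], [-0.0, -0.0, -1.0]]
0.08126578096370134 [369. 258.]
0.1 [370. 236.]
0.12 [371. 211.]
0.15 [373. 173.]
tcp box x 0.05238929566668833 -0.002318728541299709
-0.0625 0.072 [[168.0, 257.0], [235.0, 377.0]]
-0.0625 0.098 [[166.0, 226.0], [234.0, 345.0]]
0.0565 0.072 [[334.0, 213.0], [414.0, 323.0]]
0.0565 0.098 [[335.0, 183.0], [417.0, 292.0]]
```

View pics/t2.png

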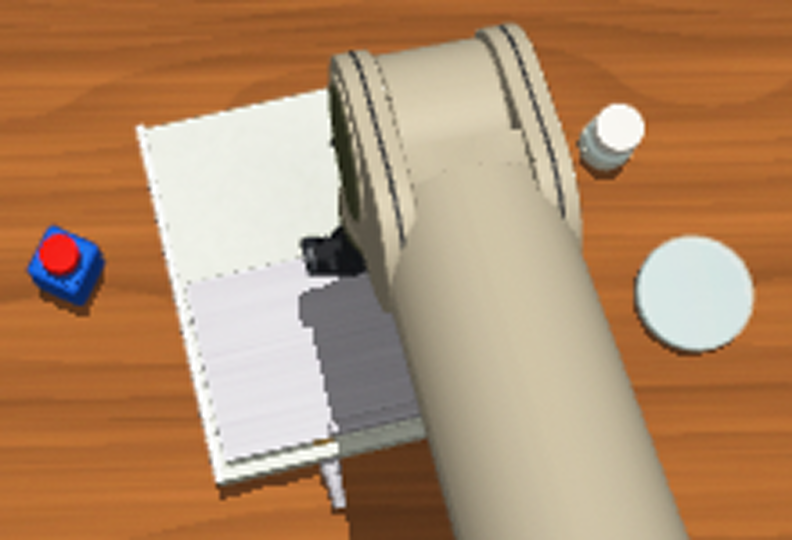

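The cover is still closed. By its image the fingertip is about 20 mm higher than the reported TCP, at z≈0.10, so it passed over the lip. I'll lift, go back in front of the lip, lower and check the tip height again.

Emit:
jog_arm --plan '[[[0,0,0],[0,0,-0.03],0],[[0,0,0],[0,0,-0.04],0],[[0,0,0],[-0.035,0,-0.04],0],[[0,0,0],[-0.07,0,-0.04],0],[[0,0,0],[-0.105,0,-0.04],0],[[0,0,0],[-0.14,0,-0.04],0],[[0,0,0],[-0.165,0,-0.04],0],[[0,0,0],[-0.165,0,-0.01],0]]'

```text
clock: 4.15
position: [0.4619, -0.0766, 0.0959]
ee_rot: [0.995, 0.1, 0.003, 0.003]
ft_force: [2.9, -1.0, 0.7]
grip_width: -0.001
grasp_force: 0.0
```

Emit:
jog_arm --plan '[[[0,0,0],[0,0,0.02],0],[[0,0,0],[0,0,0.028],0],[[0,0,0],[0,0,0.028],0]]'

```text
clock: 4.4
position: [0.4611, -0.0739, 0.0621]
ee_rot: [0.995, 0.102, -0.001, -0.0]
ft_force: [-0.4, 0.4, 0.6]
grip_width: -0.002
grasp_force: 0.0
```

Run:
```python
from workcell import *
from h import *
c=camera("side");o=get_obs();p=o["position"];print(p)
im=c["img"]
for z in (p[2],p[2]+.02,p[2]+.03,): print(z,((proj(c,[*p[:2],z])[0]-[130,140])*4).round(0))
w=camera("wrist")
a=cv2.resize(im[140:280,130:270],None,fx=2.8,fy=2.8,interpolation=cv2.INTER_CUBIC)
b=cv2.resize(w["img"],(400,300))
cv2.imwrite("pics/s3.png",np.vstack([np.hstack([a[:300],np.zeros((300,8,3),np.uint8),b])])[:,:,::-1])
print([((proj(c,[*p[:2],z])[0]-[130,140])*2.8).round(0).tolist() for z in (p[2],p[2]+.02)])
print(w["extrinsics"][:3,3],proj(w,p))
```

```text
[ 0.46201614 -0.07386333  0.06325343]
0.06325342519918312 [285. 388.]
0.08325342519918312 [283. 364.]
0.09325342519918312 [281. 352.]
[[199.0, 272.0], [198.0, 255.0]]
[ 0.53127474 -0.0587898   0.23316903] [[253.98475022 220.813812  ]]
```

View pics/s3.png

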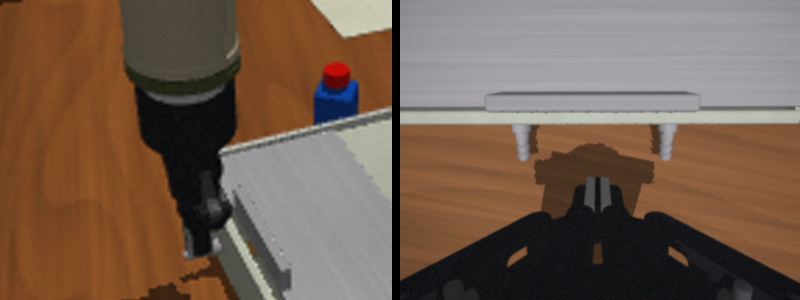

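The fingertip's lower end is at (200,255) in the left panel, so z≈0.083 against a reported 0.063. That confirms an offset of about 20 mm. The tip is in front of the lip and about 15 mm below its top, so I can push now.

Emit:
jog_arm --plan '[[[0,0,0],[0.012,0,0.002],0],[[0,0,0],[0.024,0,0.002],0],[[0,0,0],[0.034,0,0.002],0],[[0,0,0],[0.042,0,0.002],0],[[0,0,0],[0.05,0,0.002],0],[[0,0,0],[0.058,0,0.002],0]]'

```text
clock: 5.0
position: [0.5194, -0.0623, 0.0616]
ee_rot: [0.995, 0.102, -0.0, 0.0]
ft_force: [-2.4, 0.1, 0.9]
grip_width: 0.005
grasp_force: 1.2
```

Force of −2.4 N is the cover's friction, so contact is made. I'll keep pushing.

Emit:
jog_arm --plan '[[[0,0,0],[0.011,0,0],0],[[0,0,0],[0.022,0,0],0],[[0,0,0],[0.033,0,0],0],[[0,0,0],[0.044,0,0],0],[[0,0,0],[0.055,0,0],0],[[0,0,0],[0.066,0,0],0],[[0,0,0],[0.077,0,0],0],[[0,0,0],[0.086,0,0],0]]'

```text
clock: 5.67
position: [0.6039, -0.0447, 0.0612]
ee_rot: [0.995, 0.102, -0.0, -0.0]
ft_force: [-2.8, -0.8, 2.3]
grip_width: -0.0
grasp_force: 1.2
```

Emit:
jog_arm --plan '[[[0,0,0],[0.005,0,0],0],[[0,0,0],[0.009,0,0],0],[[0,0,0],[0.012,0,0],0]]'

```text
clock: 5.92
position: [0.6151, -0.0424, 0.0612]
ee_rot: [0.995, 0.102, -0.0, -0.0]
ft_force: [-2.5, 1.0, 2.2]
grip_width: 0.002
grasp_force: 1.1
```

Emit:
jog_arm --plan '[[[0,0,0],[0.002,0,0],0],[[0,0,0],[0.004,0,0],0]]'

```text
clock: 6.08
position: [0.6171, -0.042, 0.0611]
ee_rot: [0.995, 0.102, -0.002, 0.0]
ft_force: [-18.3, -2.4, 11.8]
grip_width: -0.002
grasp_force: 9.2
```

Emit:
jog_arm --plan '[[[0,0,0],[0.002,0,0],0],[[0,0,0],[0.003,0,0],0]]'

```text
clock: 6.25
position: [0.617, -0.042, 0.061]
ee_rot: [0.995, 0.101, -0.005, 0.0]
ft_force: [-29.6, -2.9, 20.5]
grip_width: 0.004
grasp_force: 15.1
```

The cover is at its stop, with 30 N at standstill. I'll back off, lift and view the well with the wrist camera.

Emit:
jog_arm --plan '[[[0,0,0],[-0.012,0,0],0],[[0,0,0],[-0.02,0,-0.02],0],[[0,0,0],[-0.04,0,-0.045],0],[[0,0,0],[-0.06,0,-0.075],0],[[0,0,0],[-0.085,0,-0.1],0],[[0,0,0],[-0.11,0,-0.12],0],[[0,0,0],[-0.12,0,-0.13],0],[[0,0,0],[-0.12,0,-0.13],0]]'

```text
clock: 6.92
position: [0.5042, -0.0665, 0.1944]
ee_rot: [0.995, 0.101, 0.002, 0.002]
ft_force: [1.1, 0.1, 0.1]
grip_width: -0.001
grasp_force: 0.0
```

Run:
```python
from workcell import *
from h import *
w=camera("wrist");s=camera("side");print(get_obs()["position"])
cv2.imwrite("pics/w4.png",np.hstack([cv2.resize(w["img"],(512,384)),s["img"][150:300,180:350].repeat(1,0) if 0 else cv2.resize(s["img"][140:300,170:290],(288,384))])[:,:,::-1])
np.savez("w4.npz",**{k:w[k] for k in w})
```

```text
[ 0.50474137 -0.06566202  0.19158932]
```

View pics/w4.png

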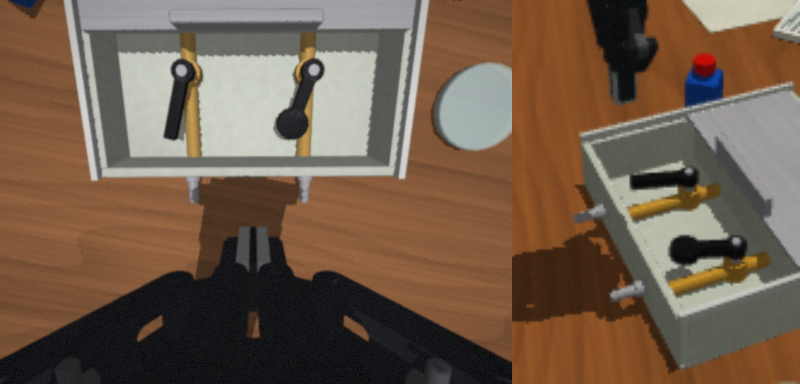

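The cover is fully back and both taps are visible in the wrist image. The disc lever is the right one, with its axis at (313,69) and its disc at (292,123). The plain lever is on the left, from (181,70) to (173,137). In the right-hand side-view panel the fingertip's lower end is at (625,100).

Run:
```python
from workcell import *
from h import *
w=np.load("w4.npz");s=camera("side");o=get_obs();p=o["position"]
a=.204;B=np.array([.572,-.049]);Rm=np.array([[np.cos(a),-np.sin(a)],[np.sin(a),np.cos(a)]])
bx=lambda P:((np.atleast_2d(P)[:,:2]-B)@Rm*1e3).round(1).tolist()
print("axis,disc,plain axis,tip",bx(ray(w,[(313,69),(292,123),(181,70),(173,137)],.052)))
print("well corners(inner front, z.066)",bx(ray(w,[(107,157),(390,157)],.066)))
print("lip front z.098",bx(ray(w,[(170,22),(323,22)],.098)))
print("tcp box",bx(p),p[2])
im=s["img"].astype(int)[140:300,170:290];
for z in (0,.01,.015,.02,.025): print(z,((proj(s,p+[0,0,z])[0]-[170,140])*2.4+[512,0]).round(0),proj(w,p+[0,0,z])[0].round(0))
```

```text
axis,disc,plain axis,tip [[25.3, -60.2], [-24.7, -42.1], [24.5, 64.3], [-38.3, 76.4]]
well corners(inner front, z.066) [[-55.8, 138.2], [-56.3, -136.8]]
lip front z.098 [[55.8, 60.8], [55.7, -57.6]]
tcp box [[-69.3, -2.3]] 0.19083883169269295
0 [622. 123.] [252. 218.]
0.01 [622. 114.] [252. 224.]
0.015 [621. 110.] [252. 228.]
0.02 [621. 106.] [252. 231.]
0.025 [621. 101.] [252. 235.]
```

Emit:
jog_arm --plan '[[[0,0,0],[0.01,0.03,0],0],[[0,0,0],[0.022,0.06,0],0],[[0,0,0],[0.034,0.09,0.01],0],[[0,0,0],[0.034,0.093,0.04],0],[[0,0,0],[0.034,0.093,0.07],0],[[0,0,0],[0.034,0.093,0.1],0],[[0,0,0],[0.034,0.093,0.12],0],[[0,0,0],[0.034,0.093,0.12],0]]'

```text
clock: 7.73
position: [0.5534, -0.1483, 0.0651]
ee_rot: [0.995, 0.102, -0.004, -0.002]
ft_force: [-1.0, -0.6, 0.1]
grip_width: -0.001
grasp_force: 0.0
```

Emit:
jog_arm --plan '[[[0,0,0],[0,0,0.015],0],[[0,0,0],[0,0,0.03],0],[[0,0,0],[0,0,0.043],0],[[0,0,0],[0,0,0.055],0],[[0,0,0],[0,0,0.055],0]]'

```text
clock: 8.15
position: [0.5552, -0.1491, 0.014]
ee_rot: [0.995, 0.102, -0.002, -0.001]
ft_force: [-0.8, 0.2, 0.1]
grip_width: -0.001
grasp_force: 0.0
```

Run:
```python
from workcell import *
from h import *
w=camera("wrist");s=camera("side");p=get_obs()["position"]
a=.204;B=np.array([.572,-.049]);Rm=np.array([[np.cos(a),-np.sin(a)],[np.sin(a),np.cos(a)]])
print(((p[:2]-B)@Rm*1e3).round(1),p[2])
cv2.imwrite("pics/w5.png",np.hstack([cv2.resize(w["img"],(400,300)),cv2.resize(s["img"][170:275,190:330],(400,300))])[:,:,::-1])
```

```text
[-35.5 -95.2] 0.016329012026036836
```

View pics/w5.png

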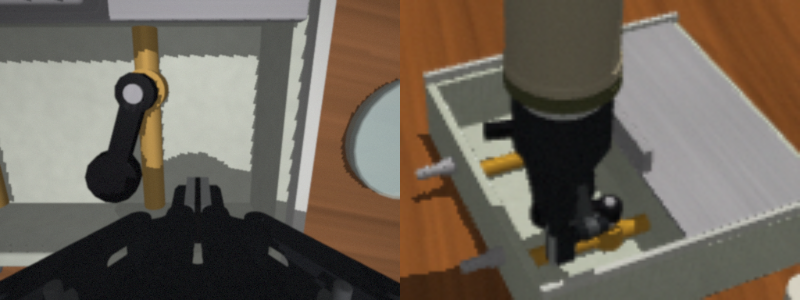

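The fingertip is at (197,178) in the left panel, beside the disc at (113,175) and clear of it. It's on the trailing side and at lever height, so I'll sweep the lever clockwise.

Emit:
jog_arm --plan '[[[0,0,0],[-0.0045,-0.012,0],0],[[0,0,0],[-0.0045,-0.022,0],0],[[0,0,0],[-0.0035,-0.035,0],0],[[0,0,0],[0.0015,-0.048,0],0],[[0,0,0],[0.0075,-0.057,0],0],[[0,0,0],[0.0155,-0.065,0],0],[[0,0,0],[0.0235,-0.071,0],0],[[0,0,0],[0.0295,-0.075,0],0]]'

```text
clock: 8.92
position: [0.5711, -0.0687, 0.0165]
ee_rot: [0.995, 0.102, 0.0, -0.0]
ft_force: [-1.0, -1.8, 0.5]
grip_width: -0.003
grasp_force: 1.0
```

Emit:
jog_arm --plan '[[[0,0,0],[0.002,-0.001,0],0],[[0,0,0],[0.004,-0.001,0],0]]'

```text
clock: 9.08
position: [0.5743, -0.0678, 0.0162]
ee_rot: [0.995, 0.102, 0.0, -0.0]
ft_force: [-2.2, 0.2, 1.7]
grip_width: -0.003
grasp_force: 0.9
```

Emit:
jog_arm --plan '[[[0,0,0],[0.002,0,0],0],[[0,0,0],[0.003,0,0],0]]'

```text
clock: 9.25
position: [0.576, -0.0683, 0.0159]
ee_rot: [0.995, 0.101, -0.001, -0.0]
ft_force: [-6.8, -0.3, 3.0]
grip_width: 0.003
grasp_force: 2.9
```

Run:
```python
from workcell import *
from h import *
w=camera("wrist")
cv2.imwrite("pics/w6.png",w["img"][:,:,::-1])
```

```text
(no output)
```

View pics/w6.png

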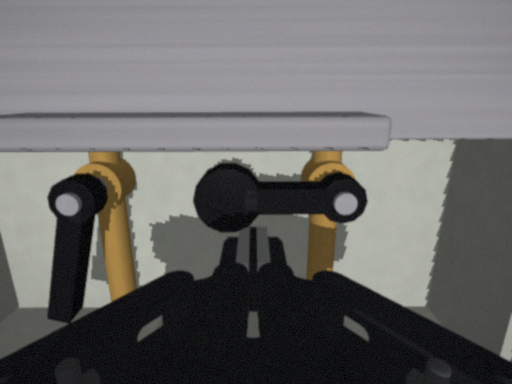

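The disc lever now points left, along the box's +y, from its axis (345,203) to the disc (228,198). It's essentially shut, and the plain lever hasn't moved. I'll press a little more to be sure of the stop, then retreat.

Emit:
jog_arm --plan '[[[0,0,0],[0.002,0,0],0],[[0,0,0],[0.002,0,0],0]]'

```text
clock: 9.47
position: [0.5766, -0.0686, 0.0156]
ee_rot: [0.995, 0.101, -0.002, 0.0]
ft_force: [-9.8, -1.1, 5.1]
grip_width: 0.002
grasp_force: 4.5
```

Emit:
jog_arm --plan '[[[0,0,0],[-0.01,0,0],0],[[0,0,0],[-0.02,0,0],0],[[0,0,0],[-0.02,0,-0.03],0],[[0,0,0],[-0.02,0,-0.065],0],[[0,0,0],[-0.04,0,-0.1],0],[[0,0,0],[-0.07,0,-0.135],0],[[0,0,0],[-0.08,0,-0.165],0],[[0,0,0],[-0.08,0,-0.17],0]]'

```text
clock: 10.13
position: [0.5012, -0.0851, 0.1925]
ee_rot: [0.995, 0.101, 0.004, 0.002]
ft_force: [1.0, -0.1, 1.0]
grip_width: 0.003
grasp_force: 0.0
```

Run:
```python
from workcell import *
from h import *
w=camera("wrist");s=camera("side");print(get_obs()["position"],get_obs()["ft_force"])
cv2.imwrite("pics/w7.png",np.hstack([cv2.resize(w["img"],(400,300)),cv2.resize(s["img"][120:345,170:370],(350,300))])[:,:,::-1])
```

```text
[ 0.50157513 -0.0844779   0.1886475 ] [ 0.90535263 -0.09807067 -0.37568359]
```

View pics/w7.png

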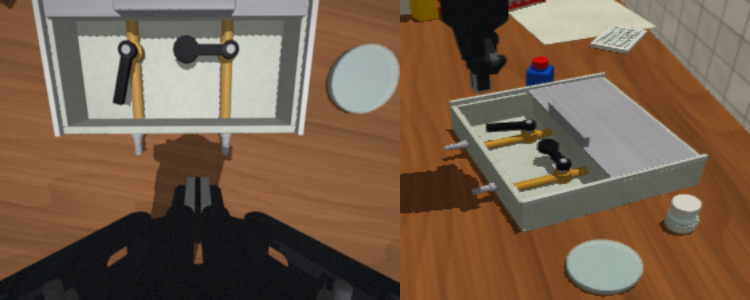

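The cover is open. The disc lever is shut, from (230,49) to (186,49) along the box's +y. The plain lever and the loose items haven't moved, and the arm is clear of everything.

```bash
python3 -c "
from workcell import *
print(hand_in())"
```

```text
the job is handed in; nothing more can be done
None
```

The cover is pushed back to its stop and the disc-marked tap is turned fully shut; the plain lever and bench items look unmoved in the last pictures, and the job was handed in at about 10 s (my first push passed over the lip without moving the cover).

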